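# Damper in, test kiln lid held ajar

### The job

Set up the little test kiln for venting: take the damper blade (the one with the plain straight wooden grip) out of the wooden rack, lower it into the slot on top of the kiln's side vent all the way down until its grip rests on the vent, and let go of it. Then take the kiln lid by the bar along its front, raise it to 30 degrees open and finish while still gripping the bar and holding the lid there, since it falls shut if let go. Leave the knobbed scraper and the pots where they are.

Things in the scene. Friction and masses are not known exactly. Their poses are not given: they have to be found in the camera images.
- kiln: Fixed tabletop test kiln: a box 240 (its x, front to back) x 260 (y) x 140 high without lid, 170 with the lid shut; white firebrick in a steel jacket. Place and yaw vary (yaw within 0.2 rad). Origin: centre of its underside on the table; its -x is the front, towards the robot. From its right side (-y) an aluminium vent box sticks out, 90 (x) x 130 (y), top 110 above the table.
- vent_slot (a point): Centre of the mouth of the damper slot in the top face of the vent box, 110 above the table; axes parallel to the kiln's. At (-30, -215, 110) in the kiln's frame. The slot is 48 long along x, 7 wide along y and 60 deep straight down, with a small chamfer.
- damper: Loose, 140 g: steel blade 44 wide (its x) x 4 thick (y), 50 long, under a plain straight wooden grip 76 (x) x 16 (y) x 40 high. Origin: centre of the grip's underside (the shoulder that stops it), z up: grip z 0 to 40, blade z -50 to 0. Starts upright in a rack slot, grip resting on the rack's top. Fits the vent slot either way round; fully down, its origin is at vent_slot.
- rack: Fixed wooden rack block 220 (its x) x 60 (y) x 65 high, origin at the centre of its underside, with two like slots along its x, centred 55 either side of its middle and each 66 x 7, 57 deep. The damper stands in one and the scraper in the other; which is which varies.
- scraper: Loose scraper, to be left alone: like the damper but with a low wooden grip 76 x 16 x 16 high that carries a round knob 32 wide, its top 50 above the origin. Origin: centre of the grip's underside, resting on the rack's top.
- lid_angle (a joint): Opening angle of the kiln lid in rad: 0 shut (as at the start), growing as its front edge rises. Hinge line: along the kiln's y, through (120, 0, 140) in the kiln's frame, at the back. Free hinge, no spring: the lid falls shut when let go; lifting it at the bar takes 2 to 5 N. 30 degrees is 0.524.
- kiln_lid: The lid itself, 240 x 260 x 30 thick, white with a steel cover, with its bar 0.45 to 0.85 kg. Origin on the hinge line; when shut its axes are those of the kiln and it lies from x -240 to 0 and from z 0 to 30.
- lid_bar (a point): Handle bar of the lid: round dark steel, 12 thick, 150 long along the kiln's y, on two arms at its ends; its centre is 50 out from the lid's front face (free gap 44). Origin: its middle, at (-290, 0, 15) in kiln_lid's frame: 155 above the table when shut, 298 at 30 degrees. Pinch it from above, a finger either side; it can turn between the fingers as the lid rises.
- bowl: Bystander: loose white bowl, 100 wide, 45 high, in front of the vent. Origin at the centre of its underside.
- jug: Bystander: loose mug-shaped jug, 64 wide, 75 high, left of the kiln. Origin at the centre of its underside.
- dish: Bystander: loose bowl, 110 wide, 40 high, beyond the rack, to the right of the kiln. Origin at the centre of its underside.
- jar: Bystander: loose big round jar, 155 wide, 167 high, left of the kiln. Origin at the centre of its underside.
- vase: Bystander: loose small vase, 68 wide, 110 high, left of the kiln's front. Origin at the centre of its underside.

How it is judged:
By the outcome, as a careful person would: the job done as asked, in the order asked, and still so for the second after the job is handed in, while the arm keeps its last pose, push and grip.
It also fails if it takes over 64 s, if anything falls off the work surface, if the arm or the gripper's body presses on something with over 40 N, if the wrist force passes 120 N, or if a joint passes its speed limit or range.

### The arm

A 6-joint arm with a two-finger parallel gripper is mounted at the origin on the work surface. World frame = base frame: x ahead of the robot, y to its left, z up, the work surface at z = 0. Lengths are in mm, angles in rad, forces in N, time in s.
With the tool pointing down it reaches from about 350 to 775 mm from the base axis. Payload 7.3 kg.
Tool frame: the origin (TCP) lies at the centre of the arm's flange, where the gripper is bolted on; the fingertips stand 178 mm ahead of it and the grasp point (between the pads) lies 159 mm ahead of it; z points along the fingers, y is the line along which they close (so a half turn about z gives the same grasp; the last joint's range is limited). The gripper opens to 92 mm and grips with 3 to 60 N. Pads are 19 mm wide; open, the fingers measure 130 mm over their backs; the gripper's body (75 mm by 190 mm) begins 47 mm behind the grasp point.
Start: joints at [1.154, 0.342, 1.524, -0, 1.275, -0.146], TCP at [140.417, 505.876, 404.741] pointing down, gripper open.
Joint ranges: [-2.53, 2.53], [-0.77, 2.02], [0.04, 2.7], [-1, 4.14], [0.28, 2.66], [-3.11, 3.11]. Speed limits (rad/s): [2.57, 2.57, 3.14, 3.14, 3.14, 3.14].

### API

Orientations are given as [roll, pitch, yaw] about the fixed x, y, z axes, in that order (R = Rz(yaw) Ry(pitch) Rx(roll)).
In Python, from plant import * gives the robot as it stands. The module is installed in compiled form; this text tells all that it offers.
- The arm moves only by the shell command python3 -m inch 'ROWS'. ROWS is JSON, a list of rows, each a list of 5 numbers: the shift along the tool's x, y, z in m, then the turn about the tool's z in rad, then the opening, from 0 (shut) to 1 (fully open). In form: [[tx, ty, tz, spin, claw], ...]. A call has 1 to 8 rows; each row is the pose to reach, as a shift and turn from the pose commanded when the call began, along the tool's axes at that moment; what a row does not reach only later rows make up. A row lasts 1/12 s, in which the tool goes at most 41.7 mm and 7.16 degrees, less where a joint would pass 70% of its speed; a pose out of reach is approached as far as the arm can. A call with a gripper value outside its range is refused whole. The fingers move at their own pace and stop on an object; the grip force is fixed at half the most. Time passes only in rows, so rows that repeat a pose let the fingers close. It gives the time, the measured TCP pose, the force, the opening and the grip force at its end, in the units of the state.
- get_obs(): the state, without advancing time (a new reading comes with each control period).
- capture(name): name is "scene" or "top"; returns a dict with "color" (384x512x3 uint8, red, green, blue), "intrinsics" (3x3 intrinsics, pixels), "distortion" ([k1, k2, p1, p2, k3] as OpenCV has them; the pictures are not rectified), "pose" (4x4, takes a point from camera to world coordinates). Camera axes: x right, y down, z forward; pixel columns grow to the right and rows downward; lengths in mm; the calibration is good to about 2 mm. A picture is of the moment at which its call begins. There is no depth.
- close_job(): hands the job in; it is judged then, once.
Trained networks look in a picture, given as the dict that the camera call returned (one of the last four; its "shot" number tells which), for a name from the list of things; names that differ only in an ending like _2 or _b are one class to them, and where a whole thing is asked for, a point or a joint stands for the part that bears it (a point fixed in the world has none). Each returns a list of dicts, best first, with "conf" (0 to 1); they miss things now and then, are a little off and sometimes report something else, mostly with a low value. They report only what shows in the picture. A call takes as long as a camera call.
- look_for(picture, target): "rect" ([centre column, centre row, width, height] in pixels, round what is visible of it).
- trace(picture, target): "pixels" (384x512 bool, what is visible of it) and "rect" ([centre column, centre row, width, height] in pixels, round what is visible of it).
- tip_of(picture, target): "centre" ([column, row] in pixels: a listed point, or the origin of a listed thing).
The state is a dict: "time": time; "joint_positions": joint angles; "dq": joint speeds; "tau": joint torques, N m; "tool_pos": TCP position; "tcp_rot": TCP orientation; "contact_force": force on the tool from outside, world axes, zero at the start; "moment": the same for the moment, N m; "grip_width": finger opening in mm; "finger_force": force on a finger pad.
Only numpy, scipy, OpenCV 4.12 (cv2) and the standard library are available. Lean on these libraries where they do the work, as an engineer would, in place of code of your own. Each camera call takes 0.05 s, during which the arm holds its last target. There are 200 camera calls.

## Working session

There is one attempt and no reset: what is moved stays moved. The work goes in short steps, Python scripts to look and compute and a shell command to move; the robot and the scene stay as the last step left them, time stands still between calls to the robot, and variables do not carry over. Pictures are saved under pics/ and viewed, at most 10 in all, crops included, and the job is handed in when it is done.

```bash
mkdir -p pics; cat > h.py <<'E'
from plant import *
import numpy as np, cv2
from scipy.spatial.transform import Rotation as R
from scipy.optimize import least_squares
def ray(p,uv):
    K=np.array(p["intrinsics"],float);D=np.array(p["distortion"],float);T=np.array(p["pose"],float)
    n=cv2.undistortPoints(np.array([[uv]],float),K,D)[0,0]
    d=T[:3,:3]@np.array([n[0],n[1],1]);return T[:3,3],d/np.linalg.norm(d)
def atz(p,uv,z):
    o,d=ray(p,uv);return o+d*(z-o[2])/d[2]
def proj(p,P):
    K=np.array(p["intrinsics"],float);D=np.array(p["distortion"],float);T=np.linalg.inv(np.array(p["pose"],float))
    return cv2.projectPoints(np.array(P,float).reshape(-1,3),cv2.Rodrigues(T[:3,:3])[0],T[:3,3],K,D)[0].reshape(-1,2)
def tri(l):
    A=0;b=0
    for p,uv in l:
        o,d=ray(p,uv);M=np.eye(3)-np.outer(d,d);A=A+M;b=b+M@o
    return np.linalg.solve(A,b)
E
python3 - <<'E'
from h import *
np.set_printoptions(precision=1,suppress=True)
for n in ["scene","top"]:
    p=capture(n);cv2.imwrite(f"pics/{n}0.png",p["color"][:,:,::-1])
    print(n,np.array(p["pose"])[:3,3])
    for t in ["damper","scraper","rack","kiln","vent_slot","lid_bar","kiln_lid","bowl","dish","jar","vase","jug"]:
        r=tip_of(p,t)[:2];l=look_for(p,t)[:2]
        print(t,[(round(x["conf"],2),np.round(x["centre"],1).tolist()) for x in r],[(round(x["conf"],2),np.round(x["rect"]).tolist()) for x in l])
    if 1:
        for t in ["damper","scraper","rack","kiln_lid","lid_bar"]:
            q=trace(p,t)
            if q: 
                c=cv2.minAreaRect(np.argwhere(q[0]["pixels"])[:,::-1].astype(np.float32));print(t,"minrect",round(q[0]["conf"],2),cv2.boxPoints(c).tolist())
o=get_obs();print(o["tool_pos"],o["tcp_rot"],o["grip_width"],o["time"])
E
```

```text
scene [1164.3  356.7  853.2]
damper [(0.73, [170.5, 157.7])] [(0.55, [169.0, 155.0, 21.0, 19.0])]
scraper [(0.73, [191.7, 139.7])] [(0.71, [193.0, 139.0, 16.0, 20.0])]
rack [(0.87, [187.2, 163.7])] []
kiln [] [(0.81, [283.0, 237.0, 154.0, 139.0])]
vent_slot [(0.8, [225.5, 199.4]), (0.35, [182.3, 160.3])] [(0.94, [283.0, 236.0, 157.0, 138.0]), (0.73, [295.0, 224.0, 131.0, 109.0])]
lid_bar [(0.88, [317.3, 178.4])] [(0.92, [295.0, 222.0, 128.0, 108.0])]
kiln_lid [(0.6, [282.6, 261.8])] [(0.61, [298.0, 224.0, 127.0, 113.0]), (0.33, [246.0, 165.0, 32.0, 26.0])]
bowl [(0.63, [244.3, 171.7])] [(0.66, [244.0, 165.0, 28.0, 25.0]), (0.56, [167.0, 154.0, 20.0, 18.0])]
dish [(0.88, [156.9, 222.4])] [(0.94, [154.0, 215.0, 40.0, 36.0]), (0.48, [183.0, 157.0, 64.0, 51.0])]
jar [(0.81, [391.7, 306.1])] [(0.75, [404.0, 292.0, 73.0, 67.0])]
vase [(0.7, [384.3, 230.8])] [(0.84, [389.0, 219.0, 30.0, 34.0])]
jug [(0.75, [409.0, 263.8])] [(0.85, [414.0, 248.0, 27.0, 29.0])]
damper minrect 0.66 [[153.61370849609375, 155.17689514160156], [173.830322265625, 142.1804962158203], [180.13357543945312, 151.985549
[... 2013 characters left out ...]
5659179688], [407.962158203125, 239.57296752929688], [403.83514404296875, 265.7108154296875]]
rack minrect 0.92 [[374.2230224609375, 269.2899475097656], [384.3382568359375, 191.7397918701172], [413.45166015625, 195.53720092773438], [403.33642578125, 273.08734130859375]]
kiln_lid minrect 0.64 [[163.9951934814453, 124.44036865234375], [265.5452880859375, 116.31637573242188], [274.54052734375, 228.75677490234375], [172.99041748046875, 236.88076782226562]]
lid_bar minrect 0.69 [[162.53439331054688, 125.71588134765625], [263.7543640136719, 116.00985717773438], [274.4053649902344, 227.08441162109375], [173.18539428710938, 236.79043579101562]]
[140.4 505.9 404.8] [3.1 0.  2.9] 91.27881419536352 3.0
```

```bash
cd pics; python3 -c "
import cv2,numpy as np
a=cv2.imread('scene0.png');b=cv2.imread('top0.png');cv2.imwrite('both.png',cv2.resize(np.vstack([a,b]),(800,600)) if 0 else cv2.resize(b,(800,600)));cv2.imwrite('s.png',cv2.resize(a,(800,600)))"
```

```text
(no output)
```

View pics/both.png

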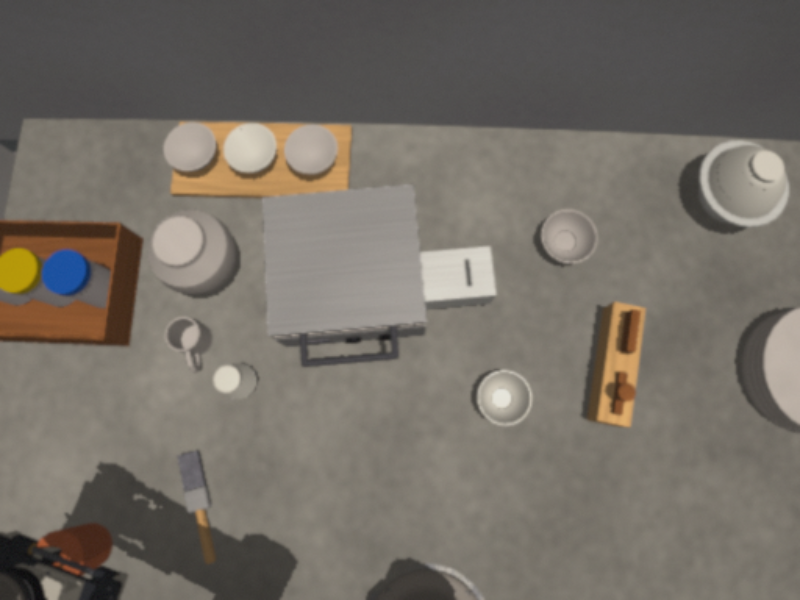

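View pics/s.png

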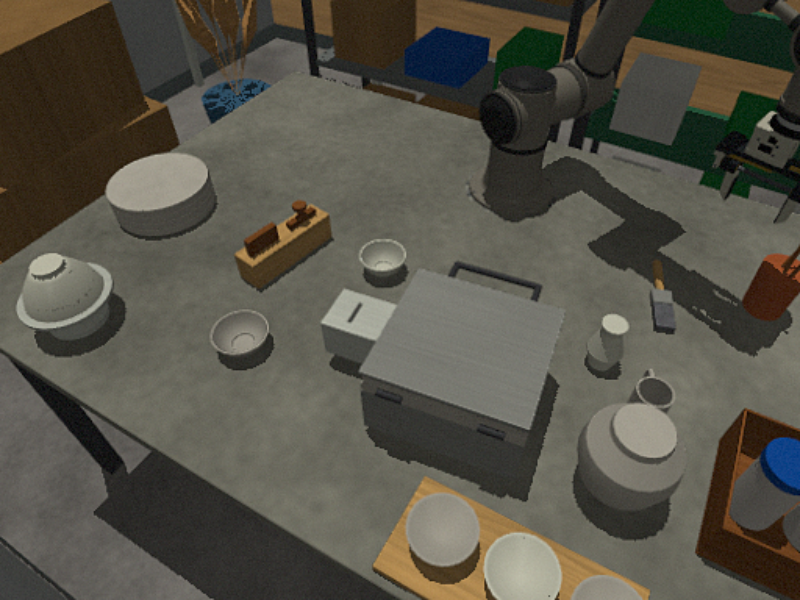

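The top view shows the kiln (lid bar at about (224,224) native px), the vent slot at (299.5,174), and the rack on the right. The damper is the plain grip at (404,212), and the knobbed scraper is at (398,251). Next I'll fit poses from both views.

```bash
cat >> h.py <<'E'
def box(x0,x1,y0,y1,z0,z1): return np.array([[x,y,z] for x in (x0,x1) for y in (y0,y1) for z in (z0,z1)],float)
def place(P,q): 
    c,s=np.cos(q[2]),np.sin(q[2]);return np.atleast_2d(P)@np.array([[c,s,0],[-s,c,0],[0,0,1]])+[q[0],q[1],0]
S=4
def sil(p,P):
    h=cv2.convexHull((proj(p,P)).astype(np.float32))
    m=np.zeros((384*S,512*S),np.uint8);cv2.fillPoly(m,[np.round((h+.5)*S*16-8).astype(np.int32)],1,shift=4);return m>0
def fitsil(views,P,q0,steps=(8,8,.1)):
    from scipy.optimize import minimize
    big=[(p,np.kron(m,np.ones((S,S),bool))) for p,m in views]
    f=lambda q:sum(1-(sil(p,place(P,q))&m).sum()/(sil(p,place(P,q))|m).sum() for p,m in big)
    sx=np.array([q0]+[np.array(q0)+np.eye(3)[i]*steps[i] for i in range(3)])
    r=minimize(f,q0,method="Nelder-Mead",options=dict(initial_simplex=sx,xatol=.02,fatol=1e-4));return r.x,r.fun
E
cat > m.py <<'E'
from h import *
np.set_printoptions(precision=3,suppress=True)
s=capture("scene");t=capture("top")
V={}
for n in ["damper","rack","kiln_lid"]: V[n]=[(p,trace(p,n)[0]["pixels"]) for p in (s,t)]
tp=lambda p,n,lo:[x["centre"] for x in tip_of(p,n)]
d0=atz(t,(404,212),100)
for vs in (V["damper"],V["damper"][1:],V["damper"][:1]):
    print("damper",fitsil(vs,box(-38,38,-8,8,65,105),[d0[0],d0[1],1.4]))
r0=atz(t,(394,232),65)
for vs in (V["rack"],V["rack"][1:]): print("rack",fitsil(vs,box(-110,110,-30,30,0,65),[r0[0],r0[1],1.4]))
pts=[("vs",s,(225.5,199.4),(-30,-215,110)),("vs",t,(299.1,175.6),(-30,-215,110)),("lb",s,(317.3,178.4),(-170,0,155)),("lb",t,(224.5,229.0),(-170,0,155))]
k0=atz(t,(220,172),170)
kl=fitsil(V["kiln_lid"],box(-120,120,-130,130,140,170),[k0[0],k0[1],.1]);print("lid sil",kl)
f=lambda q:np.concatenate([proj(p,place(P,q))[0]-uv for _,p,uv,P in pts])
k=least_squares(f,kl[0],x_scale=[10,10,.1]);print("kiln pts",k.x,k.fun)
print("slot tri",tri([(s,pts[0][2]),(t,pts[1][2])]),"bar tri",tri([(s,pts[2][2]),(t,pts[3][2])]))
for q in (kl[0],k.x): print("slot",place([-30,-215,110],q),"bar",place([-170,0,155],q))
# overlay
d,_=fitsil(V["damper"],box(-38,38,-8,8,65,105),[d0[0],d0[1],1.4])
ims=[]
for p,(cx,cy) in((s,(190,120)),(t,(280,105))):
    im=cv2.resize(p["color"][:,:,::-1].copy(),None,fx=4,fy=4,interpolation=cv2.INTER_CUBIC)
    for q,c in((kl[0],(0,0,255)),(k.x,(0,255,0))):
        for P in ([[-54,-211.5,110],[-6,-211.5,110],[-6,-218.5,110],[-54,-218.5,110]],[[-120,-130,170],[120,-130,170],[120,130,170],[-120,130,170]],[[-170,-75,155],[-170,75,155]],[[-75,-130,110],[-75,-260,110],[15,-260,110],[15,-130,110]]):
            cv2.polylines(im,[np.int32((proj(p,place(P,q))+.5)*4)],True,c,1)
    for z in (65,105): cv2.polylines(im,[np.int32((proj(p,place([[-38,-8,z],[38,-8,z],[38,8,z],[-38,8,z]],d))+.5)*4)],True,(255,0,0),1)
    ims.append(im)
a=ims[0][480:1080,560:960+0];b=ims[1][440:1040,1100-160:1660-160-160+0]
cv2.imwrite("pics/ov.png",np.hstack([a,b])[:, :800])
cv2.imwrite("pics/kov.png",ims[1][440:1040,620:1420])
E
python3 m.py
```

```text
damper (array([ 536.555, -348.033,    2.959]), np.float64(0.2480078835603199))
damper (array([ 537.209, -348.863,   -0.18 ]), np.float64(0.07771381578947367))
damper (array([ 535.601, -345.539,    2.958]), np.float64(0.13076450092232017))
rack (array([ 481.886, -338.389,    2.961]), np.float64(0.6293388693954568))
rack (array([ 483.924, -340.349,    2.951]), np.float64(0.3888196236481197))
lid sil (array([633.142, 163.952,   0.117]), np.float64(0.13655048815016335))
kiln pts [638.066 160.887   0.1  ] [ 0.231 -0.201  0.931 -0.901  0.002 -1.471 -1.186 -0.319]
slot tri [628.496 -55.453 107.818] bar tri [468.339 142.87  148.414]
slot [[628.352 -53.078 110.   ]] bar [[464.296 144.18  155.   ]]
slot [[629.689 -56.035 110.   ]] bar [[468.916 143.908 155.   ]]
```

View pics/kov.png

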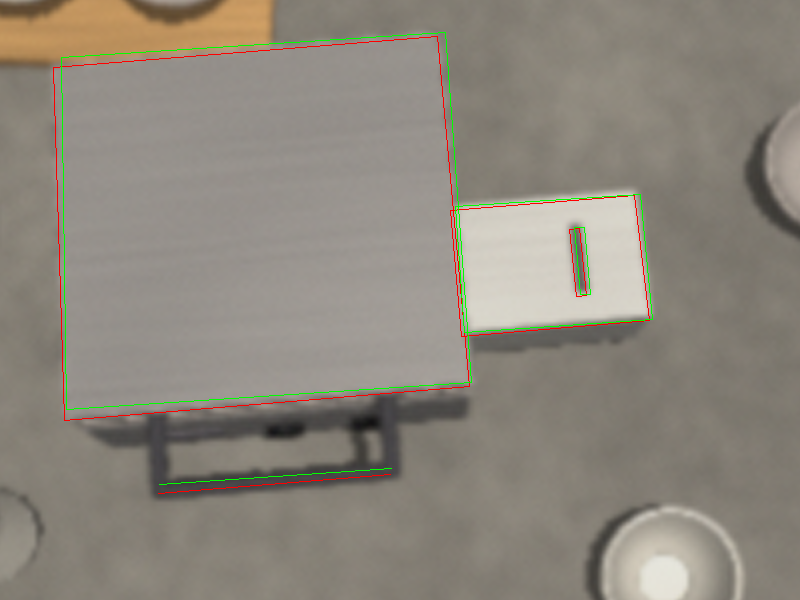

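View pics/ov.png

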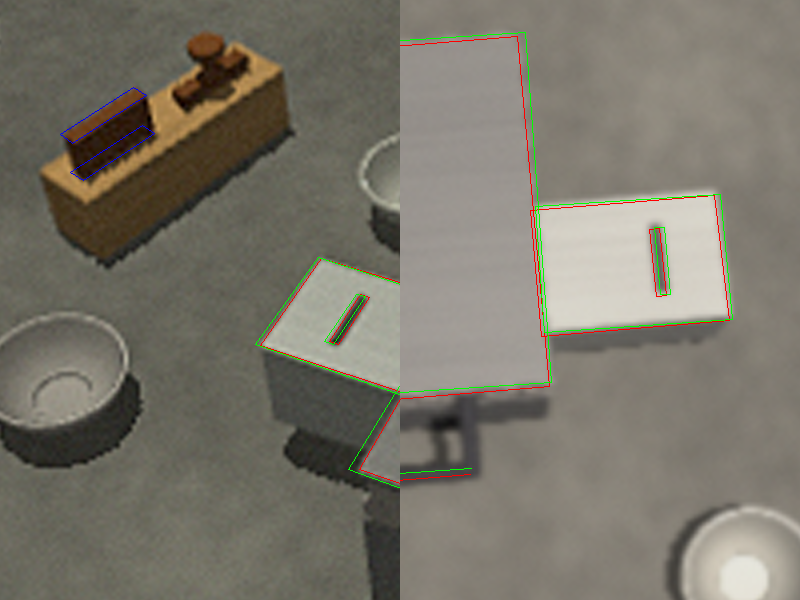

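The overlay shows the damper fit is good, and the slot lies between the two fits at about (629,-54.5). I'll move over towards the rack by way of (480,150), keeping height.

```bash
cat >> h.py <<'E'
def go(x,y,z,yaw):
    o=get_obs();r=R.from_euler("xyz",o["tcp_rot"]);d=r.inv().apply(np.array([x,y,z])-o["tool_pos"])
    s=-(yaw-o["tcp_rot"][2]);s=(s+np.pi)%(2*np.pi)-np.pi
    print("pos",np.round(o["tool_pos"],1),"rot",np.round(o["tcp_rot"],4),"shift m",np.round(d/1000,4),"spin",round(s,4),"rows",round(np.linalg.norm(d)/41.7,1),"t",round(o["time"],2),"F",np.round(o["contact_force"],1),"w",round(o["grip_width"],1))
E
python3 -c "
from h import *
go(480,150,405,2.96)"
```

```text
pos [140.4 505.9 404.7] rot [ 3.1415 -0.      2.8708] shift m [-4.224e-01 -2.521e-01 -3.000e-04] spin -0.0892 rows 11.8 t 3.4 F [ 0.5  0.  -0.9] w 92.0
```

```bash
python3 -m inch '[[-0.422,-0.252,0,-0.089,1],[-0.422,-0.252,0,-0.089,1],[-0.422,-0.252,0,-0.089,1],[-0.422,-0.252,0,-0.089,1],[-0.422,-0.252,0,-0.089,1],[-0.422,-0.252,0,-0.089,1],[-0.422,-0.252,0,-0.089,1],[-0.422,-0.252,0,-0.089,1]]'; python3 -c "
from h import *
go(537,-348,300,2.96);go(480,150,405,2.96)"
```

```text
time: 4.07
tool_pos: [371.4, 262.9, 405.0]
tcp_rot: [3.141, 0.001, 2.96]
contact_force: [1.0, 1.1, -0.8]
grip_width: 91.6
finger_force: 0.0
pos [371.4 262.9 405. ] rot [3.1410e+00 6.0000e-04 2.9599e+00] shift m [-0.2732 -0.571   0.1048] spin -0.0001 rows 15.4 t 4.07 F [ 1.   1.1 -0.8] w 91.6
pos [371.4 262.9 405. ] rot [3.1410e+00 6.0000e-04 2.9599e+00] shift m [-0.1272 -0.0914  0.    ] spin -0.0001 rows 3.8 t 4.07 F [ 1.   1.1 -0.8] w 91.6
```

```bash
python3 -m inch '[[-0.27,-0.57,0,0,1],[-0.27,-0.57,0,0,1],[-0.27,-0.57,0,0,1],[-0.27,-0.57,0,0,1],[-0.27,-0.57,0,0,1],[-0.27,-0.57,0,0,1],[-0.27,-0.57,0,0,1],[-0.27,-0.57,0,0,1]]'; python3 -c "
from h import *
go(537,-348.5,300,2.96)"
```

```text
time: 4.73
tool_pos: [456.4, -59.6, 405.0]
tcp_rot: [3.141, 0.001, 2.96]
contact_force: [0.9, 0.9, -0.3]
grip_width: 91.6
finger_force: 0.0
pos [456.4 -59.6 405. ] rot [3.1414e+00 7.0000e-04 2.9596e+00] shift m [-0.1315 -0.2696  0.105 ] spin -0.0004 rows 7.6 t 4.73 F [ 0.9  0.9 -0.3] w 91.6
```

```bash
python3 -m inch '[[-0.13,-0.269,0.08,0,1],[-0.13,-0.269,0.08,0,1],[-0.13,-0.269,0.08,0,1],[-0.13,-0.269,0.08,0,1],[-0.13,-0.269,0.08,0,1],[-0.13,-0.269,0.08,0,1],[-0.13,-0.269,0.08,0,1],[-0.13,-0.269,0.08,0,1]]'; python3 -c "
from h import *
go(537,-348.5,250,2.96)"
```

```text
time: 5.4
tool_pos: [535.5, -350.0, 322.5]
tcp_rot: [-3.141, -0.001, 2.957]
contact_force: [-0.7, 1.4, -0.8]
grip_width: 92.0
finger_force: 0.0
pos [ 535.5 -350.   322.5] rot [-3.141e+00 -7.000e-04  2.957e+00] shift m [-0.0013  0.0018  0.0725] spin -0.003 rows 1.7 t 5.4 F [-0.7  1.4 -0.8] w 92.0
```

```bash
python3 -m inch '[[-0.001,0.001,0.03,0,1],[-0.001,0.001,0.055,0,1],[-0.001,0.001,0.072,0,1],[-0.001,0.001,0.072,0,1],[-0.001,0.001,0.072,0,0.5],[-0.001,0.001,0.072,0,0.3],[-0.001,0.001,0.072,0,0],[-0.001,0.001,0.072,0,0]]'; python3 -m inch '[[0,0,0,0,0],[0,0,0,0,0],[0,0,0,0,0],[0,0,0,0,0]]'; python3 -c "
from h import *
go(537,-348.5,360,2.96)"
```

```text
time: 6.07
tool_pos: [537.1, -344.8, 254.4]
tcp_rot: [-3.14, 0.003, 2.96]
contact_force: [0.3, 0.2, 0.4]
grip_width: 69.9
finger_force: 0.0
time: 6.4
tool_pos: [536.7, -344.7, 252.9]
tcp_rot: [-3.142, 0.0, 2.96]
contact_force: [-0.9, 0.5, 0.3]
grip_width: 43.0
finger_force: 0.0
pos [ 536.7 -344.7  252.9] rot [-3.1416e+00  3.0000e-04  2.9597e+00] shift m [-0.001  -0.0037 -0.1071] spin -0.0003 rows 2.6 t 6.4 F [-0.9  0.5  0.3] w 43.0
```

```bash
python3 -m inch '[[-0.001,-0.0037,0.002,0,0.45],[-0.001,-0.0037,0.002,0,0.4],[-0.001,-0.0037,0.002,0,0],[-0.001,-0.0037,0.002,0,0],[-0.001,-0.0037,0.002,0,0],[-0.001,-0.0037,0.002,0,0],[-0.001,-0.0037,0.002,0,0],[-0.001,-0.0037,0.002,0,0]]'; python3 -m inch '[[0,0,0,0,0],[0,0,0,0,0],[0,0,0,0,0],[0,0,0,0,0]]'; python3 -c "
from h import *
go(537,-348.5,360,2.96)"
```

```text
time: 7.07
tool_pos: [537.1, -348.5, 250.7]
tcp_rot: [-3.142, 0.0, 2.96]
contact_force: [0.1, -0.5, -0.2]
grip_width: 15.9
finger_force: 30.0
time: 7.4
tool_pos: [537.0, -348.5, 250.7]
tcp_rot: [3.141, 0.0, 2.96]
contact_force: [0.1, -0.6, -0.5]
grip_width: 15.9
finger_force: 30.0
pos [ 537.  -348.5  250.7] rot [3.1415 0.     2.9598] shift m [ 0.      0.     -0.1093] spin -0.0002 rows 2.6 t 7.4 F [ 0.1 -0.6 -0.5] w 15.9
```

```bash
python3 -m inch '[[0,0,-0.02,0,0],[0,0,-0.045,0,0],[0,0,-0.07,0,0],[0,0,-0.1,0,0],[0,0,-0.125,0,0],[0,0,-0.125,0,0]]'; python3 -c "
from h import *
go(629,-54.5,375,3.25)"
```

```text
time: 7.9
tool_pos: [537.6, -348.8, 381.9]
tcp_rot: [-3.137, 0.009, 2.96]
contact_force: [-0.1, -0.4, 0.0]
grip_width: 16.1
finger_force: 30.0
pos [ 537.6 -348.8  381.9] rot [-3.1369  0.0088  2.96  ] shift m [-0.0367  0.306   0.0057] spin -0.29 rows 7.4 t 7.9 F [-0.1 -0.4  0. ] w 16.1
```

```bash
python3 -m inch '[[-0.004,0.03,0,-0.05,0],[-0.008,0.07,0,-0.1,0],[-0.013,0.11,0,-0.15,0],[-0.018,0.15,0,-0.2,0],[-0.023,0.19,0,-0.25,0],[-0.028,0.23,0,-0.29,0],[-0.033,0.27,0,-0.29,0],[-0.036,0.29,0,-0.29,0]]';python3 -m inch '[[0,0.01,0,0,0],[0,0.01,0,0,0],[0,0.01,0,0,0]]'; cat > v.py <<'E'
from h import *
import sys
np.set_printoptions(precision=3,suppress=True)
go(629,-54.5,375,3.25)
o=get_obs();z=o["tool_pos"][2]-185.7
s=capture("scene");t=capture("top")
vs=[(p,trace(p,"damper")[0]["pixels"]) for p in (s,t)]
for n,v in (("both",vs),("scene",vs[:1]),("top",vs[1:])):
    print(n,fitsil(v,box(-38,38,-8,8,z,z+40),[*o["tool_pos"][:2],o["tcp_rot"][2]]))
ims=[]
for p,(cx,cy) in((s,(225,190)),(t,(300,175))):
    im=cv2.resize(p["color"][:,:,::-1].copy(),None,fx=6,fy=6,interpolation=cv2.INTER_CUBIC)
    ims.append(im[max(0,cy*6-300):cy*6+300,cx*6-200:cx*6+200])
cv2.imwrite(sys.argv[1],np.hstack(ims))
E
python3 v.py pics/v1.png
```

```text
time: 8.57
tool_pos: [625.4, -65.2, 374.7]
tcp_rot: [3.139, -0.001, -3.03]
contact_force: [-1.5, -0.2, -1.7]
grip_width: 15.8
finger_force: 30.0
time: 8.82
tool_pos: [623.5, -60.2, 375.1]
tcp_rot: [-3.141, -0.001, -3.033]
contact_force: [-0.8, -0.7, -1.6]
grip_width: 16.0
finger_force: 30.0
pos [623.5 -60.2 375.1] rot [-3.141 -0.001 -3.033] shift m [-0.006  0.005  0.   ] spin 0.0004 rows 0.2 t 8.82 F [-0.8 -0.7 -1.6] w 16.0Traceback (most recent call last):
  File "v.py", line 7, in <module>
    vs=[(p,trace(p,"damper")[0]["pixels"]) for p in (s,t)]
           ~~~~~~~~~~~~~~~~~^^^
IndexError: list index out of range
```

```bash
cat > w.py <<'E'
from h import *
np.set_printoptions(precision=2,suppress=True)
s=capture("scene");t=capture("top")
P=[[-54,-211.5,110],[-6,-211.5,110],[-6,-218.5,110],[-54,-218.5,110]]
E=[]
for p,n in((s,"scene"),(t,"top")):
    g=cv2.cvtColor(cv2.imread(f"pics/{n}0.png"),cv2.COLOR_BGR2GRAY).astype(float)
    m=np.zeros(g.shape,np.uint8);q=proj(p,place([[-70,-160,110],[10,-160,110],[10,-250,110],[-70,-250,110]],[635,162,.108]))
    cv2.fillConvexPoly(m,np.int32(np.round(q)),1)
    w=np.clip(np.median(g[m>0])-12-g,0,None)*m
    v,u=np.mgrid[:384,:512];W=w.sum();c=((w*u).sum()/W,(w*v).sum()/W)
    # world principal direction
    ii=np.argwhere(w>0);X=np.array([atz(p,(b,a),110)[:2] for a,b in ii]);ww=w[w>0];C=np.cov(X.T,aweights=ww);e=np.linalg.eigh(C);d=e[1][:,1]*np.sign(e[1][0,1])
    print(n,"centroid px",c,"-> world",atz(p,c,110),"yaw",np.arctan2(d[1],d[0]),"sd",np.sqrt(e[0]),len(ww))
for n,p in(("s",s),("t",t)):
    print(n,[(round(x["conf"],2),x["rect"]) for x in look_for(p,"damper")[:2]],[(round(x["conf"],2),x["centre"]) for x in tip_of(p,"damper")[:2]])
o=get_obs();x,y,z=o["tool_pos"];a=o["tcp_rot"][2]
im=cv2.resize(s["color"][:,:,::-1].copy(),None,fx=6,fy=6,interpolation=cv2.INTER_CUBIC)
for Q in (box(-38,38,-8,8,z-185.7,z-145.7),box(-22,22,-2,2,z-235.7,z-185.7)):
    cv2.polylines(im,[np.int32((cv2.convexHull(proj(s,place(Q,[x,y,a])).astype(np.float32))+.5)*6)],True,(0,0,255),1)
cv2.imwrite("pics/v1.png",im[720:1320,1000:1700])
E
python3 w.py
```

```text
scene centroid px (np.float64(226.71329770512418), np.float64(199.80635020433826)) -> world [630.25 -52.43 110.  ] yaw 0.12979896109638986 sd [ 2.3  14.05] 54
top centroid px (np.float64(299.0129579982127), np.float64(174.96090259159965)) -> world [628.85 -53.22 110.  ] yaw -0.020755040614534558 sd [ 6.6  16.54] 108
s [] []
t [(0.5, [219.8, 174.4, 103.1, 115.9])] [(0.51, [303.5, 171.7])]
```

View pics/v1.png

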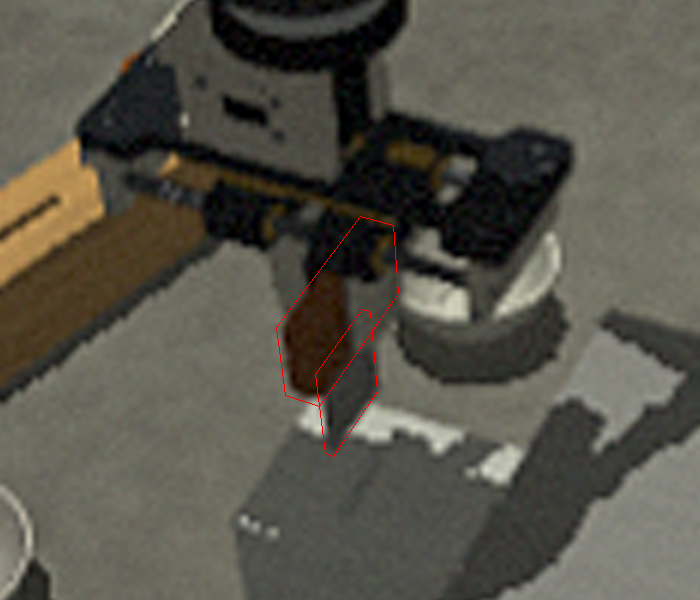

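The scene view shows the blade just above the slot, matching the predicted outline (tip at (330,452) in the crop). The refined slot is at about (629.3,-53.2).

```bash
python3 -c "
from h import *
go(629.3,-53.2,355,3.253)"
```

```text
pos [623.7 -60.3 375.7] rot [ 3.1415e+00  1.0000e-04 -3.0340e+00] shift m [-0.0063  0.0065  0.0207] spin -0.0038 rows 0.5 t 9.32 F [ 0.   0.1 -0.7] w 16.3
```

```bash
python3 -m inch '[[-0.0063,0.0065,0.01,-0.004,0],[-0.0063,0.0065,0.02,-0.004,0],[-0.0063,0.0065,0.02,-0.004,0],[-0.0063,0.0065,0.02,-0.004,0],[-0.0063,0.0065,0.02,-0.004,0],[-0.0063,0.0065,0.02,-0.004,0]]';python3 -c "
from h import *
go(629.3,-53.2,345,3.253)"
```

```text
time: 9.82
tool_pos: [629.4, -52.7, 355.9]
tcp_rot: [-3.142, 0.0, -3.029]
contact_force: [0.9, 0.2, -1.3]
grip_width: 15.6
finger_force: 30.0
pos [629.4 -52.7 355.9] rot [-3.1415e+00  4.0000e-04 -3.0293e+00] shift m [ 0.0002 -0.0005  0.0109] spin 0.0009 rows 0.3 t 9.82 F [ 0.9  0.2 -1.3] w 15.6
```

```bash
python3 -m inch '[[0,-0.0005,0.005,0,0],[0,-0.0005,0.009,0,0],[0,-0.0005,0.012,0,0],[0,-0.0005,0.014,0,0],[0,-0.0005,0.014,0,0]]';python3 -c "
from h import *
go(629.3,-53.2,345,3.253)
o=get_obs();print(o['moment'])"
```

```text
time: 10.23
tool_pos: [629.3, -53.2, 341.0]
tcp_rot: [3.141, -0.001, -3.029]
contact_force: [-0.6, 0.5, -1.1]
grip_width: 15.9
finger_force: 30.0
pos [629.3 -53.2 341. ] rot [ 3.1411e+00 -1.1000e-03 -3.0295e+00] shift m [-0.     0.    -0.004] spin 0.0007 rows 0.1 t 10.23 F [-0.6  0.5 -1.1] w 15.9
[ 0.07441647  0.06759616 -0.00068125]
```

```bash
python3 -m inch '[[0,0,0.003,0,0],[0,0,0.006,0,0],[0,0,0.009,0,0],[0,0,0.012,0,0],[0,0,0.015,0,0],[0,0,0.015,0,0]]';python3 -c "
from h import *
go(629.3,-53.2,297.7,3.253)
o=get_obs();print(o['moment'])"
```

```text
time: 10.73
tool_pos: [629.3, -53.2, 325.8]
tcp_rot: [3.141, -0.001, -3.029]
contact_force: [-0.3, 0.5, -1.5]
grip_width: 15.9
finger_force: 30.0
pos [629.3 -53.2 325.8] rot [ 3.1411e+00 -1.2000e-03 -3.0294e+00] shift m [-0.0001 -0.      0.0281] spin 0.0008 rows 0.7 t 10.73 F [-0.3  0.5 -1.5] w 15.9
[ 0.03921697  0.06477563 -0.00817938]
```

```bash
python3 -m inch '[[0,0,0.004,0,0],[0,0,0.008,0,0],[0,0,0.012,0,0],[0,0,0.016,0,0],[0,0,0.02,0,0],[0,0,0.024,0,0],[0,0,0.027,0,0],[0,0,0.028,0,0]]';python3 -m inch '[[0,0,0.001,0,0],[0,0,0.002,0,0],[0,0,0.002,0,0]]';python3 -c "
from h import *
go(629.3,-53.2,295.7,3.253)
o=get_obs();print(o['moment'])"
```

```text
time: 11.4
tool_pos: [629.3, -53.2, 298.0]
tcp_rot: [3.141, -0.001, -3.029]
contact_force: [0.1, 1.1, -1.4]
grip_width: 15.5
finger_force: 30.0
time: 11.65
tool_pos: [629.4, -53.2, 296.7]
tcp_rot: [3.142, 0.0, -3.029]
contact_force: [0.4, -0.6, -0.7]
grip_width: 16.2
finger_force: 30.0
pos [629.4 -53.2 296.7] rot [ 3.1415e+00  1.0000e-04 -3.0294e+00] shift m [0.0001 0.     0.001 ] spin 0.0008 rows 0.0 t 11.65 F [ 0.4 -0.6 -0.7] w 16.2
[ 0.0847338  -0.04624689  0.04133823]
```

Another 1.5 mm down to find the contact, then release.

```bash
python3 -m inch '[[0,0,0.001,0,0],[0,0,0.0015,0,0],[0,0,0.002,0,0],[0,0,0.002,0,0]]'; python3 -c "
from h import *
go(629.3,-53.2,295.7,3.253)"; 
```

```text
time: 11.98
tool_pos: [629.4, -53.2, 295.6]
tcp_rot: [-3.141, 0.001, -3.029]
contact_force: [-2.1, 0.2, 5.0]
grip_width: 15.8
finger_force: 30.0
pos [629.4 -53.2 295.6] rot [-3.1413e+00  1.0000e-03 -3.0293e+00] shift m [ 0.0001  0.     -0.0001] spin 0.0008 rows 0.0 t 11.98 F [-2.1  0.2  5. ] w 15.8
```

Seated, with about 5 N upward. Now I'll open and rise.

```bash
python3 -m inch '[[0,0,0,0,0.3],[0,0,0,0,0.5],[0,0,0,0,0.6],[0,0,0,0,0.6],[0,0,0,0,0.6],[0,0,0,0,0.6]]'; python3 -m inch '[[0,0,-0.01,0,0.6],[0,0,-0.03,0,0.6],[0,0,-0.06,0,0.6],[0,0,-0.1,0,0.6],[0,0,-0.13,0,0.6],[0,0,-0.13,0,0.6]]'; python3 -c "
from h import *
k=[635.5,162.5,.11];b=place([-170,0,155],k)[0];print(b)
go(b[0]-40,b[1]-60,425,.11+np.pi/2)"
```

```text
time: 12.48
tool_pos: [629.4, -53.2, 294.5]
tcp_rot: [3.141, -0.0, -3.029]
contact_force: [0.1, 0.8, 0.6]
grip_width: 50.6
finger_force: 0.0
time: 12.98
tool_pos: [629.8, -53.2, 433.4]
tcp_rot: [-3.137, 0.013, -3.029]
contact_force: [0.5, -0.2, 0.9]
grip_width: 55.0
finger_force: 0.0
[466.52746335 143.83768886 155.        ]
pos [629.8 -53.2 433.4] rot [-3.1373  0.0131 -3.0292] shift m [0.1867 0.159  0.0053] spin 1.5731 rows 5.9 t 12.98 F [ 0.5 -0.2  0.9] w 55.0
```

```bash
python3 -m inch '[[0.187,0.159,0,1.573,0.6],[0.187,0.159,0,1.573,0.6],[0.187,0.159,0,1.573,0.6],[0.187,0.159,0,1.573,0.6],[0.187,0.159,0,1.573,0.6],[0.187,0.159,0,1.573,0.6],[0.187,0.159,0,1.573,0.6],[0.187,0.159,0,1.573,0.6]]'
cat > x.py <<'E'
from h import *
np.set_printoptions(precision=2,suppress=True)
go(466.5,143.8,320,1.681)
s=capture("scene");t=capture("top")
for n,p in(("s",s),("t",t)):
    for w in("damper","lid_bar","vent_slot"): print(n,w,[(round(x["conf"],2),x["centre"],atz(p,x["centre"],155 if w=="lid_bar" else 110)) for x in tip_of(p,w)[:2]])
T={"s":s,"t":t}
for n,p in T.items():
    r=trace(p,"damper")
    if r: print(n,r[0]["conf"],fitsil([(p,r[0]["pixels"])],box(-38,38,-8,8,110,150),[629,-53,.11]))
ims=[]
for p,(cx,cy) in((s,(240,185)),(t,(270,205))):
    im=cv2.resize(p["color"][:,:,::-1].copy(),None,fx=5,fy=5,interpolation=cv2.INTER_CUBIC)
    for Q,q in(([[-38,-8,110],[38,-8,110],[38,8,110],[-38,8,110]],[629.3,-53.2,.112]),([[-170,-75,155],[-170,75,155]],[635.5,162.5,.11])):
        cv2.polylines(im,[np.int32((proj(p,place(Q,q))+.5)*5)],True,(0,0,255),1)
    ims.append(im[cy*5-300:cy*5+300,cx*5-200:cx*5+200] if p is s else im[cy*5-300:cy*5+300,cx*5-325:cx*5+75+0])
cv2.imwrite("pics/v2.png",np.hstack(ims))
E
python3 x.py
```

```text
time: 13.65
tool_pos: [423.9, 85.0, 425.9]
tcp_rot: [3.14, 0.001, 2.25]
contact_force: [0.7, -0.9, 0.6]
grip_width: 55.2
finger_force: 0.0
pos [423.9  85.  425.9] rot [3.14 0.   2.25] shift m [0.02 0.07 0.11] spin 0.569 rows 3.1 t 13.65 F [ 0.7 -0.9  0.6] w 55.2
s damper [(0.78, [227.6, 199.5], array([628.09, -50.92, 110.  ]))]
s lid_bar [(0.93, [317.4, 179.3], array([477.35, 147.83, 155.  ]))]
s vent_slot [(0.63, [227.2, 201.1], array([633.61, -48.65, 110.  ]))]
t damper [(0.6, [293.6, 174.4], array([629.96, -38.17, 110.  ]))]
t lid_bar []
t vent_slot [(0.67, [296.6, 173.1], array([633.95, -46.45, 110.  ]))]
s 0.65 (array([626.19, -52.72,   0.13]), np.float64(0.07392473118279574))
t 0.59 (array([631.11, -51.52,   0.15]), np.float64(0.15110276865321448))
```

View pics/v2.png

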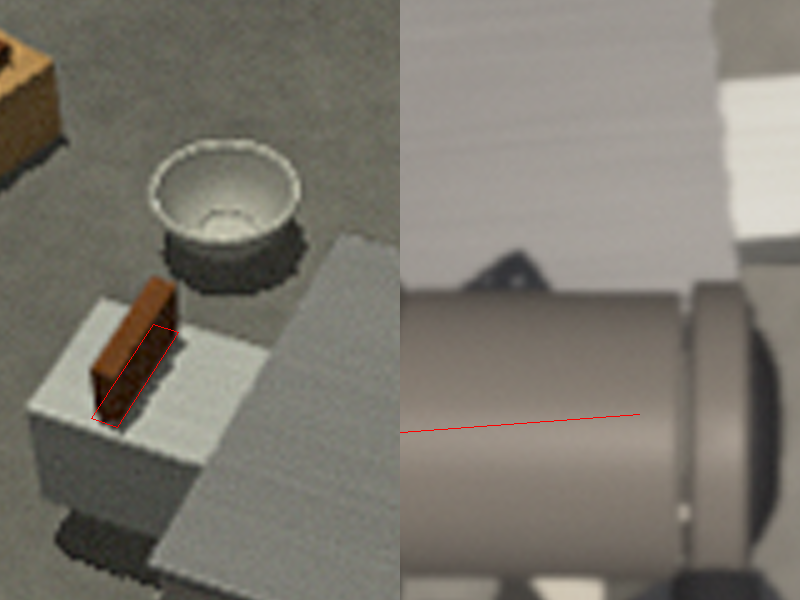

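The damper stands flush on the vent and the bowl is undisturbed. Next: finish the turn over the bar at the opening (0.4) that fits the gap.

```bash
python3 -m inch '[[0.02,0.07,0.04,0.57,0.4],[0.02,0.07,0.04,0.57,0.4],[0.02,0.07,0.04,0.57,0.4],[0.02,0.07,0.04,0.57,0.4],[0.02,0.07,0.04,0.57,0.4],[0.02,0.07,0.04,0.57,0.4],[0.02,0.07,0.04,0.57,0.4]]'; python3 -c "
from h import *
go(466.5,144.5,314,1.681);print(get_obs()['joint_positions'])
for p in ('top','scene'):
  t=capture(p)
  cv2.imwrite('pics/%s3.png'%p,cv2.resize(t['color'][:,:,::-1],(800,600)))
  print([(x['conf'],x['centre']) for x in tip_of(t,'lid_bar')[:2]])
"
```

```text
time: 14.73
tool_pos: [467.6, 143.5, 384.6]
tcp_rot: [-3.141, -0.0, 1.687]
contact_force: [0.8, 1.1, -0.2]
grip_width: 36.8
finger_force: 0.0
pos [467.6 143.5 384.6] rot [-3.1413 -0.      1.6867] shift m [ 0.0011 -0.0009  0.0706] spin 0.0057 rows 1.7 t 14.73 F [ 0.8  1.1 -0.2] w 36.8
[1.40860449e-01 2.94851131e-01 1.65184434e+00 5.42687227e-05
 1.19519965e+00 2.49813631e-02]
[]
[(0.77, [318.4, 179.1])]
```

```bash
python3 -m inch '[[0.001,-0.001,0.02,0.005,0.4],[0.001,-0.001,0.035,0.005,0.4],[0.001,-0.001,0.045,0.005,0.4],[0.001,-0.001,0.05,0.005,0.4],[0.001,-0.001,0.055,0.005,0.4],[0.001,-0.001,0.06,0.005,0.4]]'; python3 -m inch '[[0,0,0.004,0,0.4],[0,0,0.008,0,0.4],[0,0,0.0105,0,0.4],[0,0,0.0105,0,0.4]]'; python3 -c "
from h import *
go(466.5,144.5,314,1.681)"
```

```text
time: 15.43
tool_pos: [466.6, 144.4, 324.8]
tcp_rot: [3.141, -0.0, 1.679]
contact_force: [0.2, -0.5, 0.3]
grip_width: 36.5
finger_force: 0.0
time: 15.77
tool_pos: [466.3, 144.4, 313.9]
tcp_rot: [-3.141, -0.0, 1.679]
contact_force: [0.7, -0.5, -0.2]
grip_width: 37.0
finger_force: 0.0
pos [466.3 144.4 313.9] rot [-3.1411e+00 -1.0000e-04  1.6789e+00] shift m [ 0.0001  0.0002 -0.0001] spin -0.0021 rows 0.0 t 15.77 F [ 0.7 -0.5 -0.2] w 37.0
```

```bash
python3 -m inch '[[0,0,0,0,0.3],[0,0,0,0,0.2],[0,0,0,0,0.1],[0,0,0,0,0],[0,0,0,0,0],[0,0,0,0,0],[0,0,0,0,0]]'; python3 -c "
from h import *
go(466.5,144.5,314,1.681)
for d in range(0,31,5):
  a=np.radians(d);print(d,'ty %.1f tz %.1f'%(-290*np.cos(a)+15*np.sin(a)+290,-(290*np.sin(a)+15*np.cos(a)-15)))"
```

```text
time: 16.35
tool_pos: [465.6, 144.4, 314.3]
tcp_rot: [-3.139, 0.0, 1.679]
contact_force: [-5.9, -1.3, 5.3]
grip_width: 11.2
finger_force: 30.0
pos [465.6 144.4 314.3] rot [-3.1392e+00  1.0000e-04  1.6791e+00] shift m [0.     0.0009 0.0003] spin -0.0019 rows 0.0 t 16.35 F [-5.9 -1.3  5.3] w 11.2
0 ty 0.0 tz -0.0
5 ty 2.4 tz -25.2
10 ty 7.0 tz -50.1
15 ty 13.8 tz -74.5
20 ty 22.6 tz -98.3
25 ty 33.5 tz -121.2
30 ty 46.4 tz -143.0
```

```bash
python3 -m inch '[[0,-0.001,-0.005,0,0],[0,0,-0.013,0,0],[0,0.001,-0.025,0,0],[0,0.003,-0.037,0,0],[0,0.006,-0.05,0,0],[0,0.009,-0.062,0,0],[0,0.0128,-0.0745,0,0],[0,0.0128,-0.0745,0,0]]'; python3 -c "
from h import *
go(466.5,144.5,314,1.681)"
```

```text
time: 17.02
tool_pos: [479.0, 145.9, 390.9]
tcp_rot: [3.141, -0.0, 1.679]
contact_force: [-3.3, 0.6, -2.6]
grip_width: 10.8
finger_force: 30.0
pos [479.  145.9 390.9] rot [ 3.1412e+00 -4.0000e-04  1.6789e+00] shift m [-0.0001 -0.0126  0.0769] spin -0.0021 rows 1.9 t 17.02 F [-3.3  0.6 -2.6] w 10.8
```

```bash
python3 -c "
from h import *
t=capture('scene');o=get_obs()
c=tip_of(t,'lid_bar');print([(x['conf'],x['centre']) for x in c[:2]],proj(t,o['tool_pos']-[0,0,159]),[get_obs()['grip_width'] for _ in range(3)])
im=cv2.resize(t['color'][:,:,::-1],None,fx=4,fy=4,interpolation=cv2.INTER_CUBIC);cv2.imwrite('pics/v4.png',im[350:950,800:1600])"
```

```text
[(0.65, [318.7, 159.9])] [[319.80875003 158.65809046]] [11.023508282268564, 11.023508282268564, 11.023508282268564]
```

View pics/v4.png

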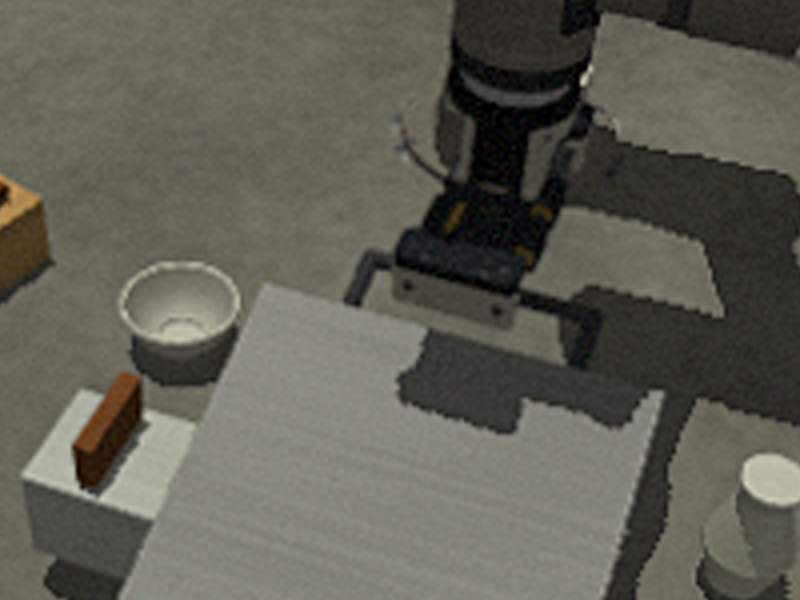

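The picture shows the lid raised to about 15° with the bar between the fingers (around (460,280) in the crop). Continuing to 30°.

```bash
python3 -m inch '[[0,0.003,-0.008,0,0],[0,0.007,-0.018,0,0],[0,0.0115,-0.029,0,0],[0,0.0165,-0.039,0,0],[0,0.0215,-0.049,0,0],[0,0.0265,-0.058,0,0],[0,0.031,-0.066,0,0],[0,0.0326,-0.0685,0,0]]'; python3 -m inch '[[0,0,0,0,0],[0,0,0,0,0],[0,0,0,0,0],[0,0,0,0,0]]'; cat > y.py <<'E'
from h import *
go(465.6+46.4*.994,144.4+46.4*.11,457,1.681)
o=get_obs();g=o["tool_pos"]-[0,0,159];print("grasp z",g[2],"theta from z",np.degrees(np.arcsin((g[2]-140)/np.hypot(290,15))-np.arctan2(15,290)))
t=capture('scene');T=capture('top')
ang=[]
for p in (t,T):
  c=tip_of(p,'lid_bar');m=trace(p,'kiln_lid')
  print([(x['conf'],x['centre']) for x in c[:1]],proj(p,g))
  if m:
    m=np.kron(m[0]['pixels'],np.ones((S,S),bool));r=[]
    for d in range(20,40):
      a=np.radians(d);B=box(-240,0,-130,130,0,30);P=np.c_[B[:,0]*np.cos(a)+B[:,2]*np.sin(a)+120,B[:,1],-B[:,0]*np.sin(a)+B[:,2]*np.cos(a)+140]
      q=sil(p,place(P,[635,162.3,.11]));r.append((round((q&m).sum()/(q|m).sum(),3),d))
    print(sorted(r)[-3:])
E
python3 y.py
```

```text
time: 17.78
tool_pos: [510.8, 149.6, 458.7]
tcp_rot: [-3.139, -0.001, 1.679]
contact_force: [-9.3, 1.1, 2.9]
grip_width: 11.1
finger_force: 30.0
time: 18.12
tool_pos: [510.4, 149.6, 457.6]
tcp_rot: [-3.137, -0.001, 1.679]
contact_force: [-9.5, 0.3, 2.9]
grip_width: 11.0
finger_force: 30.0
pos [510.4 149.6 457.6] rot [-3.1373e+00 -8.0000e-04  1.6793e+00] shift m [-0.0002  0.0014  0.0006] spin -0.0017 rows 0.0 t 18.12 F [-9.5  0.3  2.9] w 11.0
grasp z 298.5891628131471 theta from z 30.14092121057063
[] [[319.41953129 145.58207446]]
[(np.float64(0.935), 32), (np.float64(0.936), 31), (np.float64(0.937), 30)]
[(0.53, [324.0, 254.7])] [[215.2012426  203.39990568]]
[(np.float64(0.451), 33), (np.float64(0.452), 31), (np.float64(0.452), 32)]
```

The lid is at 30° by both the arm and the camera. I'll ease the residual sideways push and check again.

```bash
python3 -m inch '[[0,-0.001,0,0,0],[0,-0.0015,0,0,0],[0,-0.0015,0,0,0],[0,-0.0015,0,0,0],[0,-0.0015,0,0,0],[0,-0.0015,0,0,0]]'; python3 y.py
```

```text
time: 18.92
tool_pos: [509.7, 149.5, 457.3]
tcp_rot: [-3.14, -0.001, 1.679]
contact_force: [-6.0, 3.3, -0.7]
grip_width: 10.6
finger_force: 30.0
pos [509.7 149.5 457.3] rot [-3.1401e+00 -9.0000e-04  1.6791e+00] shift m [-0.0002  0.002   0.0003] spin -0.0019 rows 0.0 t 18.92 F [-6.   3.3 -0.7] w 10.6
grasp z 298.31394744760166 theta from z 30.076122239379952
[(0.57, [317.3, 145.2])] [[319.47224055 145.49738214]]
[(np.float64(0.942), 31), (np.float64(0.943), 29), (np.float64(0.944), 30)]
[] [[215.25119207 203.7246322 ]]
[(np.float64(0.455), 31), (np.float64(0.455), 32), (np.float64(0.455), 33)]
```

```bash
python3 -c "
from plant import *
print(close_job())"
```

```text
the job is handed in; nothing more can be done
None
```

The damper is fully down in the vent slot and released, and I handed the job in with the gripper still holding the lid bar at about 30° (30.1° from the arm, about 30° from the scene camera). The scraper and pots were never touched.

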